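Press the skylights home on the site model

TASK

Press the raised blue skylights of the three model houses fully down into their roofs with light fingertip pushes, one after the other: first the red-roofed house, then the wooden-roofed one, then the grey-roofed one. Do not pick up or shift the houses, push gently so that nothing is crushed, and leave the trees, the car and the glue bottle alone; finish with the hand clear of the model.

Things in the scene. Friction and masses are not known exactly. Their poses are not given: they have to be found in the camera images.
- board: Fixed white base board of the model landscape, 340 (x) x 620 (y) x 12 mm thick, on the work surface; origin at the centre of its underside. The houses, trees and car stand loose on its top, 12 mm above the work surface.
- red_house: Loose white model house with a flat red roof, 118 (x) x 98 (y) mm over the roof, 70 mm from underside to roof surface, 600 to 800 g give or take a third. Origin at the centre of its underside, x along its long side, z up. Its skylight is in the middle of the roof.
- red_top (a point): Centre of the upper face of the blue skylight of the red-roofed house, moving with it: a flat blue disc, 48 mm across and 6 mm thick, on a plug that slides straight down into the roof. Fully down, this face is 6 mm above the roof surface; at the start 12 to 14 mm.
- red_skylight (a joint): How far the skylight of the red-roofed house has been pushed down, m: 0 to 0.002 at the start, 0.008 when fully down. It slides stiffly, needing about 2.5 N (a little more if pushed fast), stays where it is left, and meets a slightly springy stop when fully down (gives 1 to 2 mm more under a 6 to 10 N push and comes back).
- wood_house: Loose white model house with a flat pale wooden roof, 118 (x) x 98 (y) mm over the roof, 90 mm from underside to roof surface, 600 to 800 g give or take a third. Origin at the centre of its underside, x along its long side, z up. Its skylight is in the middle of the roof.
- wood_top (a point): Centre of the upper face of the blue skylight of the pale wooden-roofed house, moving with it: a flat blue disc, 48 mm across and 6 mm thick, on a plug that slides straight down into the roof. Fully down, this face is 6 mm above the roof surface; at the start 12 to 14 mm.
- wood_skylight (a joint): How far the skylight of the pale wooden-roofed house has been pushed down, m: 0 to 0.002 at the start, 0.008 when fully down. It slides stiffly, needing about 2.5 N (a little more if pushed fast), stays where it is left, and meets a slightly springy stop when fully down (gives 1 to 2 mm more under a 6 to 10 N push and comes back).
- grey_house: Loose white model house with a flat grey roof, 118 (x) x 98 (y) mm over the roof, 110 mm from underside to roof surface, 600 to 800 g give or take a third. Origin at the centre of its underside, x along its long side, z up. Its skylight is in the middle of the roof.
- grey_top (a point): Centre of the upper face of the blue skylight of the grey-roofed house, moving with it: a flat blue disc, 48 mm across and 6 mm thick, on a plug that slides straight down into the roof. Fully down, this face is 6 mm above the roof surface; at the start 12 to 14 mm.
- grey_skylight (a joint): How far the skylight of the grey-roofed house has been pushed down, m: 0 to 0.002 at the start, 0.008 when fully down. It slides stiffly, needing about 2.5 N (a little more if pushed fast), stays where it is left, and meets a slightly springy stop when fully down (gives 1 to 2 mm more under a 6 to 10 N push and comes back).
- tree_a: Loose dark green model fir tree, 52 mm across, 109 mm tall, far left (+y) part of the board; origin at the centre of its foot. Bystander.
- tree_b: Loose dark green model fir tree, 52 mm across, 109 mm tall, far right (-y) part of the board; origin at the centre of its foot. Bystander.
- car: Loose pale wooden model car, 36 x 70 x 32 mm, on the near part of the board; origin under its centre. Bystander.
- glue: White glue bottle with an orange cap, 44 mm across, 100 mm tall, standing on the work surface right of the board; origin at the centre of its underside. Bystander.
Things that resemble listed ones, but are neither listed nor needed, are in the scene too. Leave any purple look-alike of the wood_house alone.

How it is judged:
By the outcome, as a careful person would: the job done as asked, in the order asked, and still so for the second after the job is handed in, with the robot touching nothing.
It also fails if it takes over 54 s, if anything falls off the work surface, if the arm or the gripper's body presses on something with over 40 N, if the wrist force passes 120 N, or if a joint passes its speed limit or range.

ROBOT

A 6-joint arm with a two-finger parallel gripper is mounted at the origin on the work surface. World frame = base frame: x ahead of the robot, y to its left, z up, the work surface at z = 0. Lengths are in m, angles in rad, forces in N, time in s.
With the tool pointing down it reaches from about 0.25 to 0.8 m from the base axis. Payload 8.5 kg.
Tool frame: the origin (TCP) lies between the finger pads; the fingertips stand 22 mm ahead of it and the grasp point (between the pads) lies 3 mm ahead of it; z points along the fingers, y is the direction in which the jaws open and shut (so a half turn about z gives the same grasp; the last joint's range is limited). The gripper opens to 85 mm and grips with 20 to 120 N. Pads are 22 mm wide; open, the fingers measure 114 mm over their backs; the gripper's body (76 mm by 85 mm) begins 54 mm behind the grasp point. The pads swing forward as they close: fully open they stand 13 mm farther back than shut.
Start: joints at [1.128, 0.238, -0.013, 1.319, 0, 1.571], TCP at [0.225, 0.474, 0.253] pointing down, gripper open.
Joint ranges: [-2.66, 2.66], [-1.03, 1.9], [-1.14, 1.46], [-1.82, 2.27], [-1.45, 1.34], [-3.14, 3.14]. Speed limits (rad/s): [2.22, 2.22, 2.79, 3.14, 3.14, 3.14].

INTERFACE

Orientations are given as a unit quaternion [w, x, y, z].
In Python, from station import telemetry, snapshot, camera_info, env gives the robot as it stands.
- The arm moves only by the tool step_arm, never from a script. Its argument "moves" is a list of rows, each a list of 5 numbers: the shift along the tool's x, y, z in m, then the turn about the tool's z in rad, then the gripper's target within -1 to 1 (fully open at 1, half-way at 0, shut at -1). A call has 1 to 10 rows; each row is the pose to reach, as a shift and turn from the pose measured when the call began, along the tool's axes at that moment; what a row does not reach only later rows make up. A row lasts 1/12 s, in which the tool goes at most 41.7 mm and 7.16 degrees, less where a joint would pass 70% of its speed; a pose out of reach is approached as far as the arm can. A call with a gripper value outside its range is refused whole. The fingers move at their own pace and stop on an object; "squeeze" is the grip in N (left out, the last holds). Time passes only in rows, so rows that repeat a pose let the fingers close. It gives the time, the measured TCP pose, the force and the opening at its end, in the units of the state.
- telemetry.get_state(): the state, without advancing time (a new reading comes with each control period).
- snapshot(name): name is "scene" or "top"; returns the picture (384x512x3 uint8, red, green, blue); there is no depth.
- camera_info(name): a dict with "fx", "fy", "cx", "cy" (pixels), "T" (4x4, takes a point from camera to world coordinates). Camera axes: x right, y up, looking along -z (the intrinsics and any distortion apply to the point x, -y, -z); pixel columns grow to the right and rows downward; lengths in m; the calibration is good to about 2 mm. A picture is of the moment at which its call begins. camera_info takes no time and is no camera call.
- env.job_done(): hands the job in, once; it reports no verdict.
The state is a dict: "clock": time; "joint_positions": joint angles; "dq": joint speeds; "effort": joint torques, N m; "ee_pos": TCP position; "tool_rot": TCP orientation; "contact_force": force on the tool from outside, world axes, zero at the start; "ft_torque": the same for the moment, N m; "opening": finger opening in m.
Only numpy, scipy, OpenCV 4.12 (cv2) and the standard library are available. Lean on these libraries where they do the work, as an engineer would, in place of code of your own. Each camera call takes 0.05 s, during which the arm holds its last target. There are 200 camera calls.

## Working session

There is one attempt and no reset: what is moved stays moved. The work goes in short steps, Python scripts to look and compute and a tool call to move; the robot and the scene stay as the last step left them, time stands still between calls to the robot, and variables do not carry over. Pictures are saved under pics/ and viewed, about 8 in all and at most 12, crops included, and the job is handed in when it is done.

Besides the shell and the picture viewer there is one more tool, called after "Request:" in YAML: its name, and indented under it one key for each argument. step_arm: Moves the arm, as the interface text tells. Its arguments: {"type":"object","properties":{"moves":{"type":"array"},"squeeze":{"type":"number"}},"required":["moves"]}

```bash
mkdir -p pics
python3 - <<'E'
from station import *
import cv2,numpy as np
s=telemetry.get_state()
for k in s: print(k,np.round(s[k],4))
for n in("scene","top"):
    im=snapshot(n); cv2.imwrite(f"pics/{n}0.png",im[...,::-1]); c=camera_info(n); print(n,{k:np.round(v,4).tolist() if not isinstance(v,str) else v for k,v in c.items()})
E
```

```text
clock 0.0
joint_positions [ 1.128   0.2388 -0.0143  1.3192 -0.      1.5708]
dq [-0.0006 -0.0001  0.     -0.0008 -0.0003  0.0006]
effort [-9.00000e-04 -5.38778e+01  3.46443e+01  1.83000e-02  0.00000e+00
  0.00000e+00]
ee_pos [0.2248 0.474  0.2527]
tool_rot [-2.000e-04  2.196e-01  9.756e-01 -7.000e-04]
contact_force [ 0.1041 -1.0204 -0.6691]
ft_torque [ 0.02    0.0498 -0.0131]
opening 0.0852
scene {'fx': 354.137, 'fy': 354.137, 'cx': 251.6288, 'cy': 196.8323, 'T': [[-0.489, -0.6224, 0.6111, 1.1448], [0.8723, -0.3552, 0.3361, 0.2553], [0.0079, 0.6974, 0.7166, 0.8982], [0.0, 0.0, 0.0, 1.0]]}
top {'fx': 402.6333, 'fy': 402.6333, 'cx': 254.0783, 'cy': 190.5878, 'T': [[-0.0218, 0.9796, -0.1996, 0.2373], [-0.9998, -0.0206, 0.0078, -0.1029], [0.0036, 0.1997, 0.9798, 1.2698], [0.0, 0.0, 0.0, 1.0]]}
```

View pics/scene0.png

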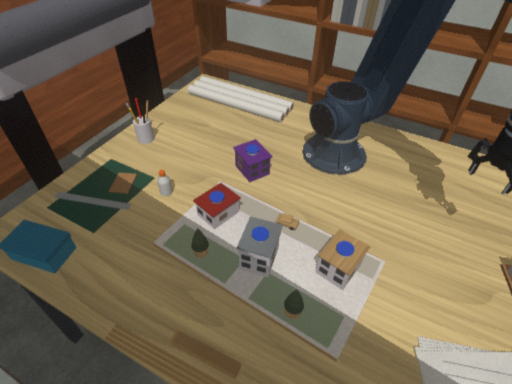

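View pics/top0.png

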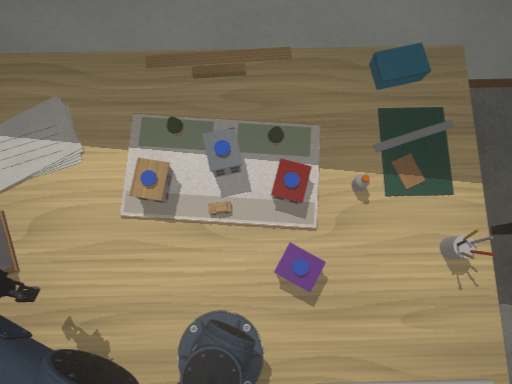

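The scene view shows the red house's disc near (217,197), wood near (345,248), grey near (260,233), and the purple decoy near (252,150). In the top view they are at red (292,181), wood (149,178), grey (223,148), and decoy (300,267). Next I measure the blue discs.

```bash
cat > h.py <<'E'
from station import *
import cv2,numpy as np
H={'red':.012+.070+.013,'wood':.012+.090+.013,'grey':.012+.110+.013}
def discs(im):
    h=cv2.cvtColor(im,cv2.COLOR_RGB2HSV); m=cv2.inRange(h,(108,170,90),(125,255,255))
    n,l,st,c=cv2.connectedComponentsWithStats(m)
    return [(c[i],st[i,4]) for i in range(1,n) if st[i,4]>60]
def ray(n,p):
    c=camera_info(n);T=np.array(c['T'])
    d=T[:3,:3]@[(p[0]-c['cx'])/c['fx'],-(p[1]-c['cy'])/c['fy'],-1]
    return T[:3,3],d
def plane(n,p,z):
    o,d=ray(n,p);return o+d*(z-o[2])/d[2]
def tri(a,b):
    (o,d),(q,e)=ray('scene',a),ray('top',b)
    s=np.linalg.lstsq(np.c_[d,-e],q-o,rcond=None)[0]
    return (o+s[0]*d+q+s[1]*e)/2,np.linalg.norm(o+s[0]*d-q-s[1]*e)
E
python3 - <<'E'
from h import *
print(camera_info('top').keys())
G={'scene':dict(red=(217,197),wood=(345,248),grey=(260,233)),'top':dict(red=(292,181),wood=(149,178),grey=(223,148))}
D={n:discs(cv2.imread(f'pics/{n}0.png')[...,::-1].copy()) for n in G}
P={}
for k in H:
    for n in G:
        c,a=min(D[n],key=lambda t:np.hypot(*(t[0]-G[n][k]))); P[n,k]=c
        print(k,n,c.round(1),a,plane(n,c,H[k]).round(4))
    p,g=tri(P['scene',k],P['top',k]);print(' tri',p.round(4),round(g,4))
s=telemetry.get_state();print(s['ee_pos'])
from scipy.spatial.transform import Rotation as R
w=s['tool_rot'];print(R.from_quat([*w[1:],w[0]]).as_matrix().round(3))
E
```

```text
dict_keys(['fx', 'fy', 'cx', 'cy', 'T'])
red scene [216.6 196.6] 69 [ 0.5138 -0.2183  0.095 ]Traceback (most recent call last):
  File "<stdin>", line 8, in <module>
ValueError: min() iterable argument is empty
```

```bash
sed -i 's/(108,170,90),(125,255,255)/(106,140,60),(128,255,255)/' h.py
python3 - <<'E'
from h import *
G={'scene':dict(red=(217,197),wood=(345,248),grey=(260,233)),'top':dict(red=(292,181),wood=(149,178),grey=(223,148))}
I={n:cv2.imread(f'pics/{n}0.png')[...,::-1].copy() for n in G}
print(I['top'][148,223],cv2.cvtColor(I['top'],cv2.COLOR_RGB2HSV)[148,223])
D={n:discs(I[n]) for n in G}
P={}
for k in H:
    for n in G:
        if not D[n]: continue
        c,a=min(D[n],key=lambda t:np.hypot(*(t[0]-G[n][k]))); P[n,k]=c
        print(k,n,c.round(1),a,plane(n,c,H[k]).round(4))
    p,g=tri(P['scene',k],P['top',k]);print(' tri',p.round(4),round(g,4))
s=telemetry.get_state();print(s['ee_pos'])
from scipy.spatial.transform import Rotation as R
w=s['tool_rot'];print(R.from_quat([*w[1:],w[0]]).as_matrix().round(3))
E
```

```text
[ 57  86 163] [112 166 163]
red scene [216.4 196.5] 113 [ 0.5137 -0.2189  0.095 ]
red top [291.4 179.3] 168 [ 0.5088 -0.2249  0.095 ]
 tri [ 0.5094 -0.224   0.089 ] 0.0033
wood scene [344.9 248.2] 179 [0.521  0.2025 0.115 ]
wood top [148.  177.5] 169 [0.5183 0.1991 0.115 ]
 tri [0.5188 0.2012 0.1116] 0.0024
grey scene [259.8 233.4] 183 [ 0.6045 -0.015   0.135 ]
grey top [221.8 147.3] 180 [ 0.6003 -0.0199  0.135 ]
 tri [ 0.6013 -0.0182  0.1298] 0.0029
[0.22481728 0.47404616 0.25274061]
[[-0.904  0.428 -0.001]
 [ 0.428  0.904 -0.001]
 [-0.    -0.001 -1.   ]]
```

Request:
step_arm:
  moves:
    - [-0.556, -0.507, 0, 0.8, -1]
    - [-0.556, -0.507, 0, 0.8, -1]
    - [-0.556, -0.507, 0, 0.8, -1]
    - [-0.556, -0.507, 0, 0.8, -1]
    - [-0.556, -0.507, 0, 0.8, -1]
    - [-0.556, -0.507, 0, 0.8, -1]
    - [-0.556, -0.507, 0, 0.8, -1]
    - [-0.556, -0.507, 0, 0.8, -1]
    - [-0.556, -0.507, 0, 0.8, -1]
    - [-0.556, -0.507, 0, 0.8, -1]
  squeeze: 20

```text
clock: 0.93
ee_pos: [0.3828, 0.0867, 0.2534]
tool_rot: [0.0, 0.582, 0.813, -0.001]
contact_force: [1.3, 0.8, 0.6]
opening: -0.0001
```

```bash
cat > go.py <<'E'
import sys
from h import *
from scipy.spatial.transform import Rotation as R
s=telemetry.get_state();w=s['tool_rot'];M=R.from_quat([*w[1:],w[0]]).as_matrix()
print(round(s['clock'],2),s['ee_pos'].round(4) if hasattr(s['ee_pos'],'round') else s['ee_pos'],np.round(s['joint_positions'],3),np.round(s['contact_force'],2),s['opening'])
t=np.array([float(a) for a in sys.argv[1:4]])
print('tool shift',(M.T@(t-s['ee_pos'])).round(4)); print(M.round(3))
E
python3 go.py .511 -.222 .20
```

```text
0.93 [0.3828 0.0867 0.2534] [ 2.230e-01  1.100e-02 -2.820e-01  1.278e+00 -1.000e-03  1.466e+00] [1.34 0.79 0.57] -0.0001109548880338539
tool shift [-0.3335  0.0219  0.0537]
[[-0.322  0.947 -0.   ]
 [ 0.947  0.322 -0.001]
 [-0.001 -0.001 -1.   ]]
```

Request:
step_arm:
  moves:
    - [-0.334, 0.022, 0.0, 0.4, -1]
    - [-0.334, 0.022, 0.0, 0.4, -1]
    - [-0.334, 0.022, 0.0, 0.4, -1]
    - [-0.334, 0.022, 0.0, 0.4, -1]
    - [-0.334, 0.022, 0.0, 0.4, -1]
    - [-0.334, 0.022, 0.0, 0.4, -1]
    - [-0.334, 0.022, 0.054, 0.4, -1]
    - [-0.334, 0.022, 0.08, 0.4, -1]
    - [-0.334, 0.022, 0.1, 0.4, -1]
    - [-0.334, 0.022, 0.1, 0.4, -1]

```text
clock: 1.77
ee_pos: [0.5097, -0.2244, 0.1482]
tool_rot: [-0.002, 0.733, 0.68, -0.002]
contact_force: [-1.0, 0.5, -0.4]
opening: 0.0001
```

```bash
python3 go.py .511 -.222 .117
python3 - <<'E'
from h import *
a=snapshot('scene')[130:290,160:400];b=snapshot('top')[100:260,110:350]
cv2.imwrite('pics/r1.png',cv2.resize(np.vstack([a,b]),None,fx=2.5/1.4,fy=2.5/1.4,interpolation=2)[...,::-1])
E
```

```text
1.77 [ 0.5097 -0.2244  0.1482] [-0.414  0.35  -0.13   1.096 -0.002  1.231] [-1.    0.48 -0.39] 6.421239081669574e-05
tool shift [0.0024 0.0013 0.0312]
[[ 0.074  0.997 -0.006]
 [ 0.997 -0.074  0.001]
 [ 0.001 -0.006 -1.   ]]
```

View pics/r1.png

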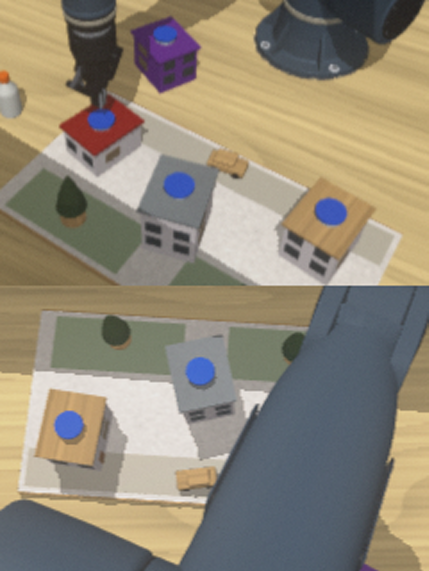

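The closed fingertips are over the red disc, at about (101,112) in the upper crop, with the tip roughly 30 mm above it. I'll lower slowly and watch the force.

Request:
step_arm:
  moves:
    - [0.002, 0.001, 0.012, 0, -1]
    - [0.002, 0.001, 0.022, 0, -1]
    - [0.002, 0.001, 0.027, 0, -1]
    - [0.002, 0.001, 0.029, 0, -1]
    - [0.002, 0.001, 0.031, 0, -1]
    - [0.002, 0.001, 0.032, 0, -1]
    - [0.002, 0.001, 0.033, 0, -1]
    - [0.002, 0.001, 0.034, 0, -1]
    - [0.002, 0.001, 0.034, 0, -1]

```text
clock: 2.62
ee_pos: [0.5107, -0.2206, 0.1172]
tool_rot: [-0.002, 0.733, 0.681, -0.002]
contact_force: [-0.8, -0.1, -0.6]
opening: 0.0006
```

Request:
step_arm:
  moves:
    - [0, 0, 0.001, 0, -1]
    - [0, 0, 0.002, 0, -1]
    - [0, 0, 0.002, 0, -1]
    - [0, 0, 0.002, 0, -1]

```text
clock: 2.95
ee_pos: [0.5108, -0.2207, 0.1153]
tool_rot: [-0.002, 0.733, 0.681, -0.001]
contact_force: [0.2, 0.4, 1.0]
opening: -0.0003
```

Request:
step_arm:
  moves:
    - [0, 0, 0.001, 0, -1]
    - [0, 0, 0.002, 0, -1]
    - [0, 0, 0.003, 0, -1]
    - [0, 0, 0.003, 0, -1]

```text
clock: 3.28
ee_pos: [0.5108, -0.2207, 0.1121]
tool_rot: [-0.002, 0.733, 0.681, -0.001]
contact_force: [-0.1, 0.2, 1.1]
opening: 0.0002
```

Request:
step_arm:
  moves:
    - [0, 0, 0.001, 0, -1]
    - [0, 0, 0.002, 0, -1]
    - [0, 0, 0.002, 0, -1]
    - [0, 0, 0.002, 0, -1]

```text
clock: 3.62
ee_pos: [0.5107, -0.2207, 0.11]
tool_rot: [-0.002, 0.733, 0.681, -0.002]
contact_force: [-0.7, -1.5, 0.2]
opening: 0.0004
```

Request:
step_arm:
  moves:
    - [0, 0, 0.001, 0, -1]
    - [0, 0, 0.002, 0, -1]

```text
clock: 3.78
ee_pos: [0.5108, -0.2207, 0.1085]
tool_rot: [-0.002, 0.733, 0.681, -0.001]
contact_force: [-3.0, 1.4, 13.8]
opening: -0.0001
```

Run:
```python
from h import *
for i in range(4): print(np.round(telemetry.get_state()['contact_force'],2),np.round(telemetry.get_state()['ee_pos'],4)); a=snapshot('scene')
a=a[140:240,170:300]
cv2.imwrite('pics/r2.png',cv2.resize(a,None,fx=5,fy=5,interpolation=2)[...,::-1])
```

```text
[-2.97  1.44 13.81] [ 0.5108 -0.2207  0.1085]
[-1.77  1.81  7.84] [ 0.5108 -0.2207  0.1085]
[-1.72  1.65  8.58] [ 0.5108 -0.2207  0.1085]
[-2.11  1.66  8.18] [ 0.5107 -0.2207  0.1086]
```

View pics/r2.png

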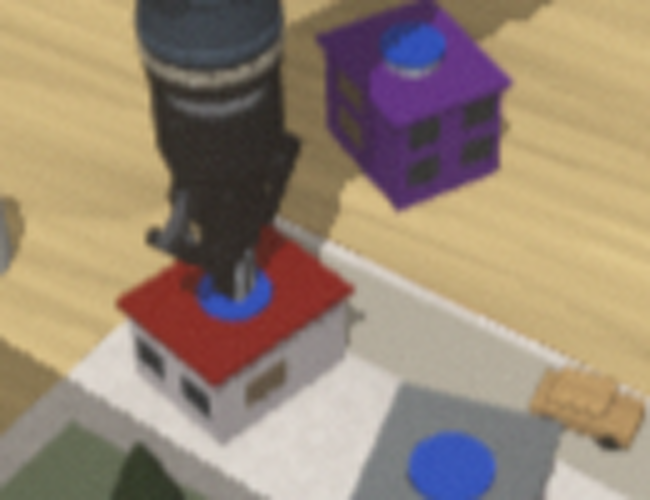

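The tip is on the red disc at about (235,290) in the crop. The force is a steady 8 N with the tip 1.5 mm past the expected stop (TCP 0.110), so red is fully down. Next I lift and move to wood.

Request:
step_arm:
  moves:
    - [0, 0, -0.004, 0, -1]
    - [0, 0, -0.02, 0, -1]
    - [0, 0, -0.05, 0, -1]
    - [0, 0, -0.09, 0, -1]
    - [0, 0, -0.11, 0, -1]
    - [0, 0, -0.11, 0, -1]

```text
clock: 4.48
ee_pos: [0.5131, -0.2216, 0.2234]
tool_rot: [0.001, 0.733, 0.681, 0.0]
contact_force: [0.5, 0.0, 0.2]
opening: 0.0003
```

```bash
python3 go.py .519 .201 .218
```

```text
4.48 [ 0.5131 -0.2216  0.2234] [-4.070e-01  3.050e-01  3.000e-03  1.266e+00 -1.000e-03  1.237e+00] [0.47 0.02 0.15] 0.00033465206709475364
tool shift [ 0.4219 -0.0251  0.0046]
[[ 0.073  0.997  0.002]
 [ 0.997 -0.073 -0.002]
 [-0.002  0.002 -1.   ]]
```

Request:
step_arm:
  moves:
    - [0.422, -0.025, 0, -0.4, -1]
    - [0.422, -0.025, 0, -0.4, -1]
    - [0.422, -0.025, 0, -0.4, -1]
    - [0.422, -0.025, 0, -0.4, -1]
    - [0.422, -0.025, 0, -0.4, -1]
    - [0.422, -0.025, 0, -0.4, -1]
    - [0.422, -0.025, 0, -0.4, -1]
    - [0.422, -0.025, 0, -0.4, -1]
    - [0.422, -0.025, 0, -0.4, -1]
    - [0.422, -0.025, 0, -0.4, -1]

```text
clock: 5.32
ee_pos: [0.5183, 0.1978, 0.2222]
tool_rot: [0.001, 0.583, 0.813, -0.001]
contact_force: [1.4, -0.2, 0.1]
opening: -0.0004
```

Request:
step_arm:
  moves:
    - [0, 0, 0, 0, -1]
    - [0, 0, 0, 0, -1]

```text
clock: 5.48
ee_pos: [0.5176, 0.2, 0.2212]
tool_rot: [0.001, 0.581, 0.814, -0.001]
contact_force: [-0.1, -0.1, -0.5]
opening: -0.0004
```

```bash
python3 go.py .519 .201 .16;  python3 - <<'E'
from h import *
I={n:snapshot(n) for n in('scene','top')}
for n in I: print(n,[(c.round(1),a) for c,a in discs(I[n])])
E
```

```text
5.48 [0.5176 0.2    0.2212] [ 0.37   0.302 -0.007  1.263 -0.003  1.61 ] [-0.05 -0.15 -0.52] -0.00039981528993654133
tool shift [0.0006 0.0017 0.0612]
[[-0.325  0.946 -0.   ]
 [ 0.946  0.325 -0.003]
 [-0.003 -0.001 -1.   ]]
scene [(array([252.1, 148.5]), np.int32(86)), (array([216.5, 197.8]), np.int32(112)), (array([259.9, 233.4]), np.int32(184)), (array([344.8, 248.2]), np.int32(180))]
top [(array([221.7, 147.4]), np.int32(178)), (array([148.9, 177.7]), np.int32(153)), (array([291.2, 179.8]), np.int32(165)), (array([300.1, 266.6]), np.int32(198))]
```

Red's disc dropped 1.3 px in the scene view, which agrees with it being pressed. Now wood, where I expect the stop at TCP z 0.130.

Request:
step_arm:
  moves:
    - [0.001, 0.001, 0.03, 0, -1]
    - [0.001, 0.001, 0.06, 0, -1]
    - [0.001, 0.001, 0.076, 0, -1]
    - [0.001, 0.001, 0.08, 0, -1]
    - [0.001, 0.001, 0.082, 0, -1]
    - [0.001, 0.001, 0.083, 0, -1]
    - [0.001, 0.001, 0.084, 0, -1]
    - [0.001, 0.001, 0.085, 0, -1]
    - [0.001, 0.001, 0.086, 0, -1]
    - [0.001, 0.001, 0.086, 0, -1]

```text
clock: 6.42
ee_pos: [0.5192, 0.1985, 0.1363]
tool_rot: [0.002, 0.582, 0.813, -0.001]
contact_force: [2.1, -1.7, 2.7]
opening: -0.0001
```

Request:
step_arm:
  moves:
    - [0, 0, 0.001, 0, -1]
    - [0, 0, 0.002, 0, -1]
    - [0, 0, 0.002, 0, -1]

```text
clock: 6.67
ee_pos: [0.5194, 0.1986, 0.1344]
tool_rot: [0.002, 0.582, 0.813, -0.0]
contact_force: [0.6, -1.8, 3.0]
opening: -0.0001
```

Request:
step_arm:
  moves:
    - [0, 0, 0.001, 0, -1]
    - [0, 0, 0.002, 0, -1]
    - [0, 0, 0.003, 0, -1]
    - [0, 0, 0.003, 0, -1]

```text
clock: 7.0
ee_pos: [0.5193, 0.1986, 0.1311]
tool_rot: [0.002, 0.582, 0.813, -0.0]
contact_force: [0.7, 0.3, 0.8]
opening: 0.0001
```

Request:
step_arm:
  moves:
    - [0, 0, 0.001, 0, -1]
    - [0, 0, 0.002, 0, -1]
    - [0, 0, 0.002, 0, -1]

```text
clock: 7.25
ee_pos: [0.5193, 0.1987, 0.1292]
tool_rot: [0.002, 0.582, 0.813, -0.0]
contact_force: [-0.0, -1.1, 3.9]
opening: 0.0001
```

Request:
step_arm:
  moves:
    - [0, 0, 0.001, 0, -1]
    - [0, 0, 0.001, 0, -1]
    - [0, 0, 0.001, 0, -1]

```text
clock: 7.5
ee_pos: [0.5194, 0.1987, 0.1287]
tool_rot: [0.002, 0.582, 0.813, -0.0]
contact_force: [-0.6, -1.4, 7.4]
opening: -0.0001
```

Wood is on its stop at 7.4 N, 1.3 mm past the expected height. I lift and go on to grey.

Request:
step_arm:
  moves:
    - [0, 0, -0.004, 0, -1]
    - [0, 0, -0.02, 0, -1]
    - [0, 0, -0.05, 0, -1]
    - [0, 0, -0.08, 0, -1]
    - [0, 0, -0.1, 0, -1]
    - [0, 0, -0.1, 0, -1]

```text
clock: 8.0
ee_pos: [0.5206, 0.1997, 0.2329]
tool_rot: [0.003, 0.582, 0.813, 0.002]
contact_force: [-0.1, -0.4, 0.3]
opening: -0.0002
```

```bash
python3 go.py .602 -.018 .228
```

```text
8.0 [0.5206 0.1997 0.2329] [ 0.368  0.296  0.014  1.281 -0.003  1.611] [-0.11 -0.43  0.31] -0.00021313778636377882
tool shift [-0.2323  0.007   0.0055]
[[-0.322  0.947  0.008]
 [ 0.947  0.322 -0.   ]
 [-0.003  0.008 -1.   ]]
```

Request:
step_arm:
  moves:
    - [-0.232, 0.007, 0.005, 0.2, -1]
    - [-0.232, 0.007, 0.005, 0.2, -1]
    - [-0.232, 0.007, 0.005, 0.2, -1]
    - [-0.232, 0.007, 0.005, 0.2, -1]
    - [-0.232, 0.007, 0.005, 0.2, -1]
    - [-0.232, 0.007, 0.005, 0.2, -1]
    - [-0.232, 0.007, 0.005, 0.2, -1]
    - [-0.232, 0.007, 0.005, 0.2, -1]

```text
clock: 8.67
ee_pos: [0.6018, -0.0191, 0.2273]
tool_rot: [0.002, 0.662, 0.75, 0.002]
contact_force: [-0.3, 0.9, 0.5]
opening: -0.0003
```

```bash
python3 go.py .602 -.018 .158
```

```text
8.67 [ 0.6018 -0.0191  0.2273] [-3.200e-02  3.750e-01  1.180e-01  1.307e+00  1.000e-03  1.414e+00] [-0.27  0.93  0.51] -0.00028175548288397967
tool shift [ 0.0011 -0.0001  0.0693]
[[-0.125  0.992  0.007]
 [ 0.992  0.125  0.   ]
 [-0.     0.007 -1.   ]]
```

Request:
step_arm:
  moves:
    - [0.001, 0, 0.03, 0, -1]
    - [0.001, 0, 0.055, 0, -1]
    - [0.001, 0, 0.064, 0, -1]
    - [0.001, 0, 0.068, 0, -1]
    - [0.001, 0, 0.07, 0, -1]
    - [0.001, 0, 0.071, 0, -1]
    - [0.001, 0, 0.072, 0, -1]
    - [0.001, 0, 0.073, 0, -1]
    - [0.001, 0, 0.073, 0, -1]

```text
clock: 9.42
ee_pos: [0.6028, -0.0178, 0.1553]
tool_rot: [0.003, 0.662, 0.75, 0.003]
contact_force: [0.2, 1.5, 2.6]
opening: 0.0
```

Request:
step_arm:
  moves:
    - [0, 0, 0.001, 0, -1]
    - [0, 0, 0.002, 0, -1]
    - [0, 0, 0.002, 0, -1]

```text
clock: 9.67
ee_pos: [0.6029, -0.0178, 0.1535]
tool_rot: [0.003, 0.662, 0.75, 0.003]
contact_force: [-0.4, 1.1, 2.3]
opening: -0.0
```

Request:
step_arm:
  moves:
    - [0, 0, 0.001, 0, -1]
    - [0, 0, 0.002, 0, -1]
    - [0, 0, 0.003, 0, -1]
    - [0, 0, 0.003, 0, -1]

```text
clock: 10.0
ee_pos: [0.6029, -0.0178, 0.1502]
tool_rot: [0.003, 0.662, 0.75, 0.003]
contact_force: [0.4, 0.3, 1.2]
opening: 0.0001
```

Request:
step_arm:
  moves:
    - [0, 0, 0.001, 0, -1]
    - [0, 0, 0.0015, 0, -1]
    - [0, 0, 0.0015, 0, -1]

```text
clock: 10.25
ee_pos: [0.603, -0.0178, 0.1491]
tool_rot: [0.003, 0.662, 0.75, 0.003]
contact_force: [-1.8, 0.5, 5.6]
opening: 0.0004
```

Request:
step_arm:
  moves:
    - [0, 0, 0.001, 0, -1]
    - [0, 0, 0.001, 0, -1]
    - [0, 0, 0.001, 0, -1]

```text
clock: 10.5
ee_pos: [0.603, -0.0178, 0.1488]
tool_rot: [0.003, 0.662, 0.75, 0.004]
contact_force: [-3.1, 1.9, 8.2]
opening: 0.0
```

Request:
step_arm:
  moves:
    - [0, 0, -0.004, 0, -1]
    - [0, 0, -0.02, 0, -1]
    - [0, 0, -0.05, 0, -1]
    - [0, 0, -0.08, 0, -1]
    - [0, 0, -0.11, 0, -1]
    - [0, 0, -0.11, 0, -1]

```text
clock: 11.0
ee_pos: [0.6039, -0.0181, 0.2646]
tool_rot: [0.007, 0.662, 0.75, 0.006]
contact_force: [0.6, 1.0, 0.3]
opening: 0.0
```

```bash
python3 go.py .35 .25 .26
```

```text
11.0 [ 0.6039 -0.0181  0.2646] [-3.000e-02  3.600e-01  1.900e-01  1.382e+00  1.000e-03  1.416e+00] [0.63 1.   0.26] 2.2633587605021723e-05
tool shift [ 2.977e-01 -2.185e-01  1.000e-04]
[[-0.125  0.992  0.018]
 [ 0.992  0.125  0.   ]
 [-0.002  0.018 -1.   ]]
```

Request:
step_arm:
  moves:
    - [0.5, -0.29, 0, -0.6, -1]
    - [0.5, -0.29, 0, -0.6, -1]
    - [0.5, -0.29, 0, -0.6, -1]
    - [0.5, -0.29, 0, -0.6, -1]
    - [0.5, -0.29, 0, -0.6, -1]
    - [0.5, -0.29, 0, -0.6, -1]
    - [0.5, -0.29, 0, -0.6, -1]
    - [0.5, -0.29, 0, -0.6, -1]
    - [0.5, -0.29, 0, -0.6, -1]
    - [0.5, -0.29, 0, -0.6, -1]

```text
clock: 11.83
ee_pos: [0.349, 0.3155, 0.2585]
tool_rot: [0.008, 0.411, 0.912, 0.004]
contact_force: [0.1, 0.4, -0.4]
opening: 0.0002
```

Request:
step_arm:
  moves:
    - [0.15, -0.08, 0, 0, -1]
    - [0.15, -0.08, 0, 0, -1]
    - [0.15, -0.08, 0, 0, -1]
    - [0.15, -0.08, 0, 0, -1]
    - [0.15, -0.08, 0, 0, -1]
    - [0.15, -0.08, 0, 0, -1]

```text
clock: 12.33
ee_pos: [0.1877, 0.3754, 0.2555]
tool_rot: [0.008, 0.408, 0.913, 0.004]
contact_force: [0.2, -0.3, 0.2]
opening: 0.0001
```

```bash
python3 go.py .25 .45 .26
python3 - <<'E'
from h import *
I={n:snapshot(n) for n in('scene','top')}
Z={n:cv2.imread(f'pics/{n}0.png')[...,::-1].copy() for n in I}
for n in I: print(n,'before',[(c.round(1).tolist(),int(a)) for c,a in discs(Z[n])],'\n  after',[(c.round(1).tolist(),int(a)) for c,a in discs(I[n])])
r=lambda a:a[140:310,160:400]
cv2.imwrite('pics/f.png',cv2.resize(np.vstack([r(Z['scene']),r(I['scene'])]),None,fx=1.7,fy=1.7,interpolation=2)[...,::-1])
t=lambda a:a[90:250,110:400]
d=lambda a,b:np.vstack([a,b,cv2.absdiff(a,b)])
cv2.imwrite('pics/ft.png',cv2.resize(d(t(Z['top']),t(I['top'])),None,fx=1.25,fy=1.25,interpolation=2)[...,::-1])
E
```

```text
12.33 [0.1877 0.3754 0.2555] [ 1.118  0.05  -0.235  1.276 -0.016  1.96 ] [ 0.19 -0.32  0.17] 5.858362097887332e-05
tool shift [ 0.014   0.0962 -0.0033]
[[-0.666  0.745  0.019]
 [ 0.746  0.666  0.001]
 [-0.012  0.014 -1.   ]]
scene before [([252.1, 148.4], 87), ([216.4, 196.5], 113), ([259.8, 233.4], 183), ([344.9, 248.2], 179)] 
  after [([251.9, 148.2], 91), ([216.5, 197.7], 111), ([259.8, 234.9], 179), ([344.4, 249.8], 172)]
top before [([221.8, 147.3], 180), ([148.0, 177.5], 169), ([291.4, 179.3], 168), ([300.1, 266.6], 198)] 
  after [([221.9, 148.0], 178), ([148.7, 178.4], 166), ([291.2, 179.8], 165), ([300.1, 266.6], 198)]
```

View pics/f.png

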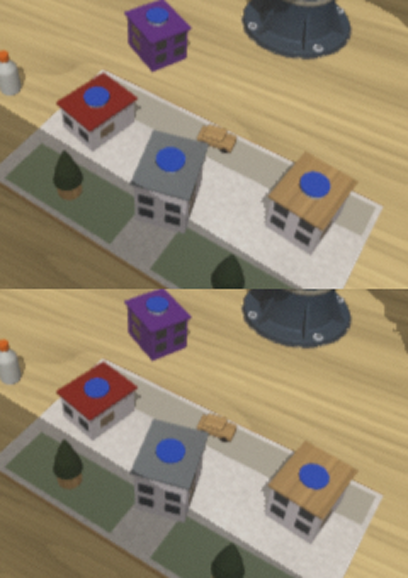

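View pics/ft.png

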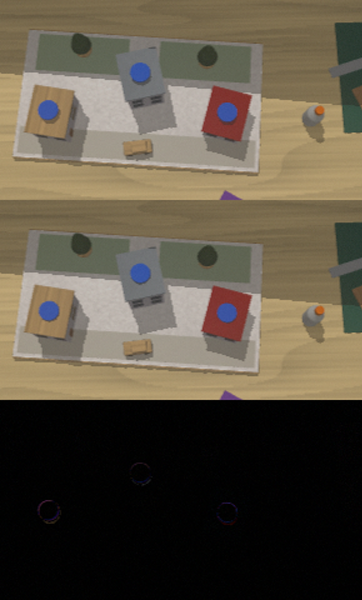

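The before/after pictures show only the three disc rims changed, in the difference image at about (140,473), (48,511) and (227,513). The houses, trees, car and bottle are unchanged. I hand in.

```bash
python3 -c "
from station import env; env.job_done()"
```

```text
the job is handed in; nothing more can be done
```

I pressed the red, wooden and grey skylights fully down, in that order, with the closed fingertips. The hand then moved clear of the model, and I handed the job in at about 12.5 s.

- **Pushes:** Each one ended on the springy stop, about 1.2 to 1.5 mm past the expected fully-down height. The steady force was about 8 N on red, 7.4 N on wood and 8.2 N on grey. Red showed a brief 13.8 N when it first met the stop, more than I intended.
- **Final pictures:** In the scene view the discs sit 1.2 to 1.6 px lower than before. That is consistent with full travel, though red's 1.2 px is slightly below the roughly 1.35 px I expected at least.
- **Bystanders:** The before/after difference in the top view shows only the three disc rims changed. The houses, trees, car and glue bottle look unmoved, and the purple look-alike's disc is at the same pixels.
- **Disagreement:** The two cameras' positions differed by 3 to 8 mm. I used a compromise between them, well inside the 48 mm discs.

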